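# Offer a cap stone up to its plinth

## Robot

A 7-joint arm with a two-finger parallel gripper is mounted at the origin on the work surface. World frame = base frame: x ahead of the robot, y to its left, z up, the work surface at z = 0. Lengths are in m, angles in degrees, forces in N, time in s.
With the tool pointing down it reaches from about 0.425 to 0.875 m from the base axis. Payload 4.7 kg.
Tool frame: the origin (TCP) lies between the finger pads; the fingertips stand 11 mm ahead of it and the grasp point (between the pads) lies 8 mm behind it (env.tcp_to_tips is the distance from the TCP to the fingertips, in m); z points along the fingers, y is the line along which they close (so a half turn about z gives the same grasp; the last joint's range is limited). The gripper opens to 87 mm and grips with 3 to 60 N. Pads are 19 mm wide; open, the fingers measure 117 mm over their backs; the gripper's body (75 mm by 190 mm) begins 51 mm behind the grasp point.
Start: joints at [-74.02, 18.392, -4.016, 83.108, 1.295, 78.541, -3.26], TCP at [0.17, 0.627, 0.234] pointing down, gripper open.
Joint ranges: [-163.93, 163.93], [-17.29, 119.83], [-79.2, 71.16], [3.27, 140.29], [-89.18, 269.18], [5.43, 117.66], [-154.24, 154.24]. Speed limits (degrees/s): [147.25, 147.25, 180, 180, 180, 180, 180].

## Interface

Orientations are given as [roll, pitch, yaw] about the fixed x, y, z axes, in that order (R = Rz(yaw) Ry(pitch) Rx(roll)).
In Python, from cell import env, viewer gives the robot as it stands.
- The arm moves only by the tool step_arm, never from a script. Its arguments are lists of equal length, an entry for each row: "delta_pos": the shift along the tool's x, y, z in units of 0.2 m (1.0 is 0.2 m), a list of three; "rot": the turn, a rotation vector about the tool's x, y, z in units of 1.5 rad (1.0 is 1.5 rad), a list of three; "gripper": the gripper command: -1 is shut, 1 is fully open, values between are in proportion. A call has 1 to 20 rows; each row is the pose to reach, as a shift and turn from the pose commanded when the call began, along the tool's axes at that moment; what a row does not reach only later rows make up. A row lasts 1/8 s, in which the tool goes at most 62.5 mm and 10.7 degrees, less where a joint would pass 70% of its speed; a pose out of reach is approached as far as the arm can. A call with a number of a shift or a turn outside -1 to 1 is refused whole. A call with a gripper value outside its range is refused whole. The fingers move at their own pace and stop on an object; "squeeze" is the grip in N (left out, the last holds). Time passes only in rows, so rows that repeat a pose let the fingers close. It gives the time, the measured TCP pose, the force, the opening and the grip force at its end, in the units of the state.
- env.get_obs(): the state, without advancing time (a new reading comes with each control period).
- viewer.read_camera(name): name is "scene" or "top" or "wrist"; returns a dict with "img" (420x560x3 uint8, red, green, blue), "fx", "fy", "cx", "cy" (pixels), "pose" (4x4, takes a point from camera to world coordinates). Camera axes: x right, y down, z forward; pixel columns grow to the right and rows downward; lengths in m; the calibration is good to about 2 mm. A picture is of the moment at which its call begins. There is no depth.
- env.sign_off(): hands the job in; it is judged then, once.
The state is a dict: "time_s": time; "qpos": joint angles; "joint_velocities": joint speeds; "effort": joint torques, N m; "tool_pos": TCP position; "tool_rot": TCP orientation; "force": force on the tool from outside, world axes, zero at the start; "wrist_torque": the same for the moment, N m; "grip_width": finger opening in m; "grasp_force": force on a finger pad.
Only numpy, scipy, OpenCV 4.12 (cv2) and the standard library are available. Lean on these libraries where they do the work, as an engineer would, in place of code of your own. Each camera call takes 0.05 s, during which the arm holds its last target. There are 200 camera calls.

## Task

On a stone carver's bench, draw the steel dowel pin up out of the bore in the plinth and park it upright in the notch of the timber pin rest, collar on the wood, and let go of it. Then pick up the cap stone by its stem, carry it over the chisel rack, and offer it up to the plinth: finish while still holding it about a centimetre above the plinth's bed, level, centred and with its long side along the bed's long side, still and never touching the plinth. Do not hit the rack with the stone, and leave the other tools and stones where they lie.

Things in the scene. Friction and masses are not known exactly. Their poses are not given: they have to be found in the camera images.
- plinth_bed (a point): Fixed limestone plinth 90 mm high, left or right of the rack: footing 130 x 100 x 30 mm, above it a die whose flat top, the bed, is 90 mm along its x, 60 mm along its y. This point: centre of the bed, at the mouth of the vertical dowel bore (15 mm wide, 50 mm deep), about 95 mm above the table (everything stands on a 5 mm carpet). z up.
- pin_center (a point): Loose steel dowel pin, 96 mm long, 0.13 kg, upright in the plinth's bore at the start, collar on the bed. From the foot: shank 12 mm thick, 45 mm long; collar 28 mm across, 6 mm thick; round grip 16 mm across, 45 mm long. This point: on its axis at mid-collar; foot 48 mm below, collar's underside 3 mm below, grip from 3 to 48 mm above. z to the grip.
- notch (a point): Pin rest: fixed timber block 80 x 70 mm, 65 mm high, on the robot's side of the plinth, with a notch 18 mm wide, 40 mm long and 57 mm deep in its -x side, open at top and at that end. This point: middle line of the notch, level with the block's top, 22 mm from the open and 18 mm from the closed end; x towards the closed end, z up. The shank hangs in it, the collar rests on the top.
- cap_center (a point): Loose limestone cap stone, 92 mm high, about 0.55 kg, on the carpet on the rack's other side. From below: base 90 mm along x by 60 along y, 28 high; step 70 x 50 up to 36 mm; stem 46 along x by 36 along y from 36 to 80 mm, flat on its two y faces, carved bosses on its x ends; small stepped top. This point: on its axis, 46 mm above its underside. z up.
- rack: Fixed dark timber chisel rack between plinth and cap stone, 300 mm along its x (roughly away from the robot) by 56 mm along its y, 45 mm high, with five steel chisels upright in a row, the tallest reaching 140 mm above the carpet. Origin: centre of its underside, at carpet level.
- plinth: The same plinth; origin at the centre of its underside, axes as the bed's.
- cap: The same cap stone; origin at the centre of its underside.
- pin: The same pin; origin at its foot.
- mallet_center (a point): Bystander: carver's mallet standing on its round white head (104 mm across), wooden handle up, 195 mm high; this point is half-way up.
- chisel_a_center (a point): Bystander: steel chisel 150 mm long, 14 mm thick, lying flat in front of the cap stone; this point is its middle, 7 mm up.
- chisel_b_center (a point): Bystander: steel chisel 190 mm long, lying towards the left edge; this point is its middle.
- chisel_c_center (a point): Bystander: steel chisel 170 mm long, lying towards the right edge; this point is its middle.
- offcut_center (a point): Bystander: rough low stone offcut, 60 x 80 x 47 mm, beyond the cap stone; this point is its middle.
- brush_center (a point): Bystander: wooden bench brush, 45 x 150 x 41 mm, lying beyond the plinth; this point is its middle.
There are look-alikes about, which are no part of the job. Leave any turquoise look-alike of the cap alone.

How it is judged (in metres and radians):
On the way, in this order (a step that is already met when the one before it is completed fails the run):
1. the pin is drawn fully out of the plinth's bore (z of pin in the frame of plinth_bed above 0.003 m), for 0.05 s.
2. the pin is parked upright in the notch, its collar on the block, and let go (x of pin_center in the frame of notch between -0.025 and 0.022 m and y of pin_center in the frame of notch between -0.007 and 0.007 m and z of pin_center in the frame of notch between -0.001 and 0.007 m and angle between pin_center's own z axis and vertical below 0.15 rad and contact force between pin and the fingers below 0.1 N), for 0.2 s.
3. the cap stone passes over the chisel rack (height (world z) of cap above 0.14 m and y of cap in the frame of rack between -0.06 and 0.06 m and x of cap in the frame of rack between -0.2 and 0.2 m), for 0.02 s.
At the end, for the whole second after the job is handed in: Cap stone held still in the fingers, underside 3-20 mm above the bed, centred within 8 mm, long axis within 0.10 rad of the bed's (either way), within 0.08 rad of level, touching neither plinth, rack nor pin; the pin released, upright (0.15 rad) in the notch, collar on the block (all of step 2 and z of cap in the frame of plinth_bed between 0.003 and 0.02 m and horizontal distance between cap and plinth_bed below 0.008 m and angle between the x axis of cap and the x axis of plinth, either way round below 0.1 rad and angle between cap's own z axis and vertical below 0.08 rad and contact force between cap and plinth below 0.05 N and contact force between cap and rack below 0.05 N and contact force between cap and pin below 0.05 N and contact force between cap and the fingers above 2 N and linear speed of cap below 0.02 m/s); the arm keeps its last pose, push and grip.
It fails at once if the cap stone touches the plinth (contact force between cap and plinth above 1 N).
It fails at once if the cap stone hits the chisel rack (contact force between cap and rack above 1 N).
It fails at once if another tool or stone is shifted by more than 20 mm (distance of any of mallet_center, chisel_a_center, chisel_b_center, chisel_c_center, offcut_center, brush_center from where it was at the start of the episode above 0.02 m).
It also fails if it takes over 64 s, if anything falls off the work surface, if the arm or the gripper's body presses on something with over 40 N, if the wrist force passes 120 N, or if a joint passes its speed limit or range.

## Working session

There is one attempt and no reset: what is moved stays moved. The work goes in short steps, Python scripts to look and compute and a tool call to move; the robot and the scene stay as the last step left them, time stands still between calls to the robot, and variables do not carry over. Pictures are saved under pics/ and viewed, at most 10 in all, crops included, and the job is handed in when it is done.

Besides the shell and the picture viewer there is one more tool, called after "Request:" as name(argument=value, ...) on one line, values as JSON. step_arm: Moves the arm, as the interface text tells. Shifts and turns lie within -1 to 1; 1 stands for 0.2 m of shift or 1.5 rad of turn. Its arguments: {"type":"object","properties":{"delta_pos":{"type":"array"},"rot":{"type":"array"},"gripper":{"type":"array"},"squeeze":{"type":"number"}},"required":["delta_pos","rot","gripper"]}

```bash
ls; mkdir -p pics
python3 - <<'E'
from cell import env, viewer
import cv2
for n in("top","scene"):
    c=viewer.read_camera(n); cv2.imwrite(f"pics/{n}0.png",c["img"][:,:,::-1]); print(n,c["fx"],c["cx"],c["cy"],c["pose"].round(3).tolist())
o=env.get_obs(); print(o)
E
```

```text
pics
top 513.6505429478274 287.5076606662022 214.19567178490448 [[-0.018, -0.977, 0.213, 0.213], [-1.0, 0.018, -0.004, -0.09], [0.001, -0.213, -0.977, 1.591], [0.0, 0.0, 0.0, 1.0]]
scene 510.7374533973281 277.13418520759734 209.5425301638158 [[0.728, 0.577, -0.371, 1.254], [0.686, -0.617, 0.387, -0.801], [-0.006, -0.536, -0.845, 1.647], [0.0, 0.0, 0.0, 1.0]]
{'time_s': 0.1, 'qpos': array([-74.02005709,  18.43251022,  -4.01646696,  83.17045581,
         1.29349791,  78.54023934,  -3.25971374]), 'joint_velocities': array([ 0.05212975, -0.08088314,  0.06099109, -0.14431641, -0.01820672,
       -0.08064407, -0.05809723]), 'effort': array([ 8.34562866e-05, -4.92573094e+01, -4.05774415e-01, -3.13398063e+01,
       -6.41586701e-02,  3.95536353e-02,  7.53238078e-05]), 'tool_pos': array([0.17001662, 0.62685992, 0.23257479]), 'tool_rot': array([-1.79901950e+02,  3.82652949e-03,  1.64830585e+02]), 'force': array([-0.38799333,  0.40537675,  0.76489559]), 'wrist_torque': array([ 0.03124928,  0.01377612, -0.03422474]), 'grasp_force': 0.0, 'grip_width': 0.08680980409207437}
```

View pics/top0.png

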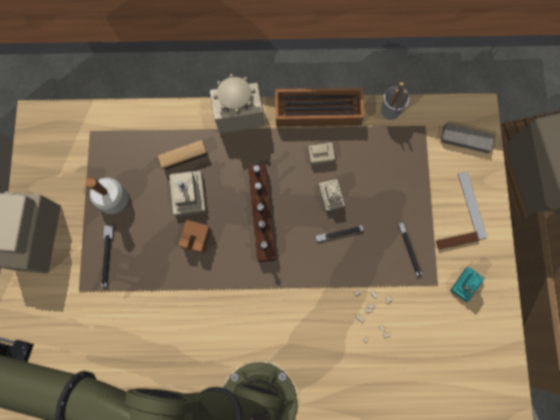

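View pics/scene0.png

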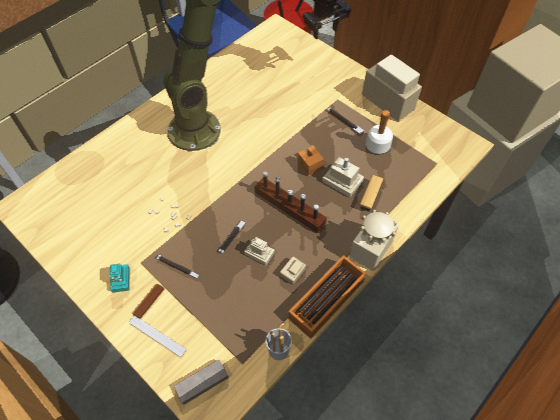

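The top view shows the plinth with its pin at (187,190), the pin rest at (194,236), the rack from (257,165) to (266,262), the cap at (332,195) and the offcut at (320,153). The mallet is at (108,195). I'll enlarge the key areas next.

```bash
cat > h.py <<'E'
import numpy as np, cv2
from cell import env, viewer
def cam(n): return viewer.read_camera(n)
def ray(c,u,v):
    d=c["pose"][:3,:3]@np.array([(u-c["cx"])/c["fx"],(v-c["cy"])/c["fy"],1.]); return c["pose"][:3,3],d
def onz(c,u,v,z):
    o,d=ray(c,u,v); return o+d*(z-o[2])/d[2]
def proj(c,p):
    q=c["pose"][:3,:3].T@(np.array(p)-c["pose"][:3,3]); return np.array([c["fx"]*q[0]/q[2]+c["cx"],c["fy"]*q[1]/q[2]+c["cy"]])
def tri(c1,a,c2,b):
    o1,d1=ray(c1,*a);o2,d2=ray(c2,*b)
    s=np.linalg.lstsq(np.c_[d1,-d2],o2-o1,rcond=None)[0]
    p,q=o1+s[0]*d1,o2+s[1]*d2; return (p+q)/2,np.linalg.norm(p-q)
E
python3 - <<'E'
from h import *
import pickle
C={n:cam(n) for n in("top","scene")}; pickle.dump(C,open("c0.pkl","wb"))
def t(n,u,v): return cv2.resize(C[n]["img"][v:v+75,u:u+100,::-1],None,fx=4,fy=4,interpolation=cv2.INTER_CUBIC)
def b(u,v): return cv2.resize(C["top"]["img"][v:v+75,u:u+100,::-1],None,fx=4,fy=4,interpolation=cv2.INTER_CUBIC)
cv2.imwrite("pics/z1.png",np.vstack([np.hstack([t("top",150,165),t("top",290,165)]),np.hstack([t("scene",290,140),t("scene",220,210)])]))
E
```

```text
(no output)
```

View pics/z1.png

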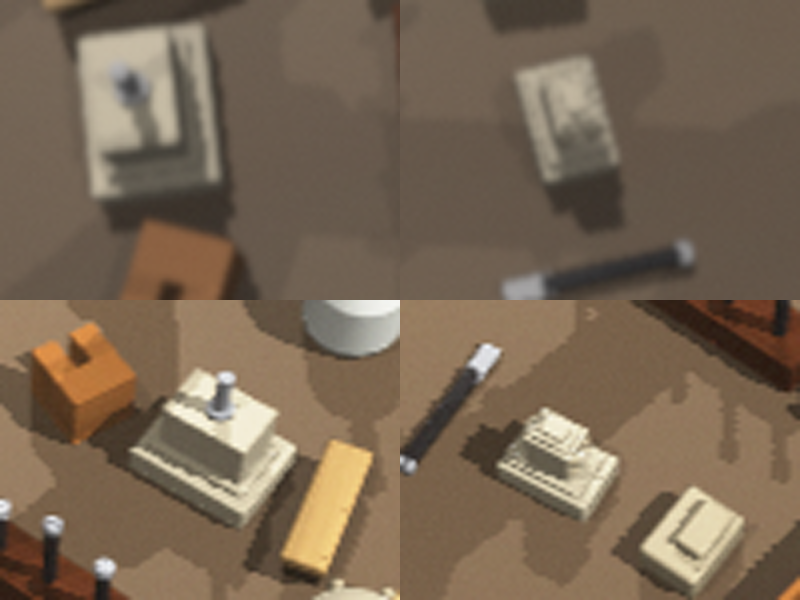

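The enlargements show footing corners, cap base corners, the pin with its collar at about (182,186) in the top view, and the notch opening toward -x. I'll get coarse poses from these.

Run:
```python
from h import *
import pickle
C=pickle.load(open("c0.pkl","rb")); T,S=C["top"],C["scene"]
def rect(pts,z):
    P=np.array([onz(T,u,v,z)[:2] for u,v in pts]); c=P.mean(0)
    d=P[0]+P[1]-P[2]-P[3]; e=P[0]-P[1]+P[3]-P[2]
    print(c.round(4),"xaxis yaw",np.degrees(np.arctan2(d[1],d[0])).round(1),"y-> yaw",np.degrees(np.arctan2(-e[0],e[1])).round(1),"L",np.linalg.norm(d)/2,np.linalg.norm(e)/2)
tl=lambda p:[(150+x/4,165+y/4) for x,y in p]
print("plinth");rect(tl([(80,35),(208,25),(220,185),(92,198)]),.035)
rect(tl([(80,35),(170,27),(182,147),(103,158)]),.095)
print("cap");rect([(290+(x-400)/4,165+y/4) for x,y in [(515,70),(590,55),(618,165),(545,185)]],.033)
print("collar",onz(T,150+133/4,165+86/4,.098), tri(T,(150+133/4,165+86/4),S,(290+222/4,140+108/4)))
s=lambda x,y:(290+x/4,140+(y-300)/4)
for p in [(33,350),(92,323),(135,375),(75,408),(75,352),(92,352)]: print("rest",p,onz(S,*s(*p),.07).round(3))
print("rack",onz(T,257,168,.05),onz(T,265,260,.05))
for p in [(257,168),(258,186),(261,207),(263,225),(264,244)]: print("ch",onz(T,*p,.13).round(3))
w=cam("wrist");print(w["pose"].round(3),w["fx"],env.get_obs()["tool_pos"])
```

```text
plinth
[0.6271 0.2151] xaxis yaw 5.4 y-> yaw 4.3 L 0.13130407431281824 0.10014052500556675
[0.6259 0.2159] xaxis yaw 9.3 y-> yaw 5.6 L 0.09631065576001623 0.06379520490599215
cap
[ 0.6128 -0.2361] xaxis yaw 12.0 y-> yaw 12.6 L 0.09325223699437955 0.0598625086971598
collar [0.62923594 0.21593421 0.098     ] (array([0.63155874, 0.21927667, 0.09872261]), np.float64(0.00818719474037078))
rest (33, 350) [0.441 0.171 0.07 ]
rest (92, 323) [0.461 0.236 0.07 ]
rest (135, 375) [0.534 0.216 0.07 ]
rest (75, 408) [0.518 0.146 0.07 ]
rest (75, 352) [0.473 0.197 0.07 ]
rest (92, 352) [0.485 0.209 0.07 ]
rack [ 0.69852395 -0.00359911  0.05      ] [ 0.40884269 -0.02610918  0.05      ]
ch [ 0.673 -0.008  0.13 ]
ch [ 0.618 -0.011  0.13 ]
ch [ 0.554 -0.019  0.13 ]
ch [ 0.501 -0.025  0.13 ]
ch [ 0.445 -0.027  0.13 ]
[[ 0.262  0.918  0.297  0.088]
 [ 0.965 -0.249 -0.082  0.651]
 [-0.001  0.308 -0.951  0.384]
 [ 0.     0.     0.     1.   ]] 350.4564872960178 [0.17002567 0.62712376 0.23302265]
```

Request:
step_arm(delta_pos=[[-1.0,-0.64,-0.35],[-1.0,-0.64,-0.35],[-1.0,-0.64,-0.35],[-1.0,-0.64,-0.35],[-1.0,-0.64,-0.35],[-1.0,-0.64,-0.35],[-1.0,-0.64,-0.35],[-1.0,-0.64,-0.35],[-1.0,-0.64,-0.35]], rot=[[0,0,0.93],[0,0,0.93],[0,0,0.93],[0,0,0.93],[0,0,0.93],[0,0,0.93],[0,0,0.93],[0,0,0.93],[0,0,0.93]], gripper=[1,1,1,1,1,1,1,1,1])

```text
time_s: 1.38
tool_pos: [0.3296, 0.4514, 0.3036]
tool_rot: [180.0, -0.0, 85.0]
force: [0.7, -0.2, 0.1]
grip_width: 0.087
grasp_force: 0.0
```

```bash
cat >> h.py <<'E'
from scipy.spatial.transform import Rotation as Ro
def plan(p,rpy):
    "shift and turn (in move units) from measured pose to world TCP p, rpy"
    o=env.get_obs(); R=Ro.from_euler("xyz",o["tool_rot"],degrees=True)
    d=R.inv().apply(np.array(p)-o["tool_pos"])/.2
    r=(R.inv()*Ro.from_euler("xyz",rpy,degrees=True)).as_rotvec()/1.5
    print("at",o["tool_pos"].round(4),o["tool_rot"].round(2),"q",o["qpos"].round(0),"t",round(o["time_s"],2)); print("dpos",d.round(4),"rot",r.round(4))
E
python3 -c "
from h import *
plan([.56,.2,.30],[180,0,5])"
```

```text
at [0.3296 0.4514 0.3036] [180.    -0.    84.96] q [-65.   6.   9.  90.  -1.  84. -61.] t 1.38
dpos [-1.151   1.2579  0.0178] rot [ 0.     -0.      0.9304]
```

Request:
step_arm(delta_pos=[[-1.0,1.0,0.02],[-1.0,1.0,0.02],[-1.0,1.0,0.02],[-1.0,1.0,0.02],[-1.0,1.0,0.02],[-1.0,1.0,0.02],[-1.0,1.0,0.02],[-1.0,1.0,0.02],[-1.0,1.0,0.02],[-1.0,1.0,0.02]], rot=[[0,0,0.93],[0,0,0.93],[0,0,0.93],[0,0,0.93],[0,0,0.93],[0,0,0.93],[0,0,0.93],[0,0,0.93],[0,0,0.93],[0,0,0.93]], gripper=[1,1,1,1,1,1,1,1,1,1])

```text
time_s: 2.62
tool_pos: [0.5111, 0.2346, 0.2996]
tool_rot: [-180.0, -0.0, 5.1]
force: [0.5, 1.5, 0.5]
grip_width: 0.0874
grasp_force: 0.0
```

```bash
python3 -c "
from h import *
import pickle
w=cam('wrist'); pickle.dump(w,open('w1.pkl','wb'))
plan([.56,.2,.30],[180,0,5])
cv2.imwrite('pics/w1.png',cv2.resize(w['img'][:,:,::-1],(800,600),interpolation=cv2.INTER_CUBIC))"
```

```text
at [0.5111 0.2345 0.2996] [-180.     -0.      5.08] q [ -51.    6.   26.   91.   -3.   84. -110.] t 2.67
dpos [ 0.2284  0.1937 -0.0022] rot [-0.     -0.      0.0009]
```

View pics/w1.png

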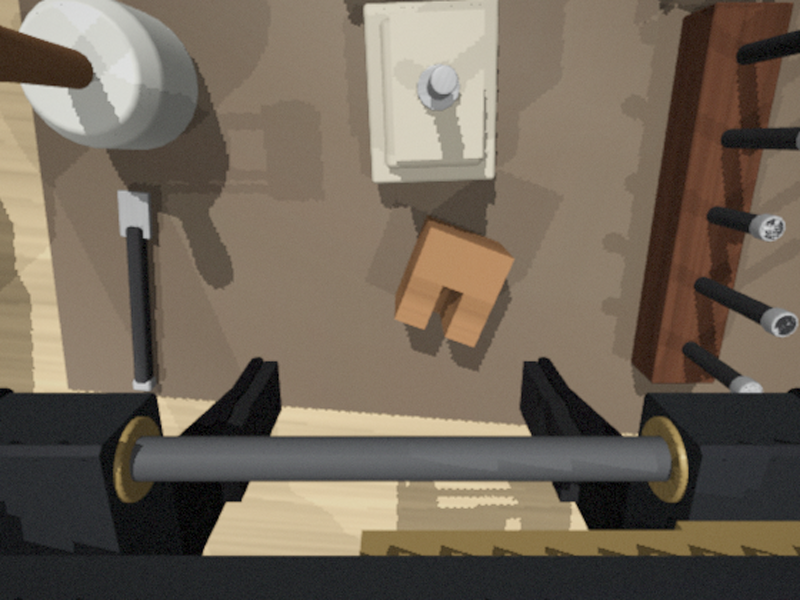

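The wrist view shows the pin grip top at about (441,78), the collar around (437,90), the rest with its notch opening down at about (452,305), and the rack at right. I'll zoom for precise edges.

```bash
python3 -c "
from h import *
import pickle
w=pickle.load(open('w1.pkl','rb')); I=w['img'][:,:,::-1]
f=lambda u,v,W,H,s:cv2.resize(I[v:v+H,u:u+W],None,fx=s,fy=s,interpolation=cv2.INTER_CUBIC)
cv2.imwrite('pics/z2.png',np.hstack([f(270,145,100,110,4),cv2.copyMakeBorder(f(250,0,100,132,4)[:440],0,0,0,0,cv2.BORDER_CONSTANT)]))"
```

```text
(no output)
```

View pics/z2.png

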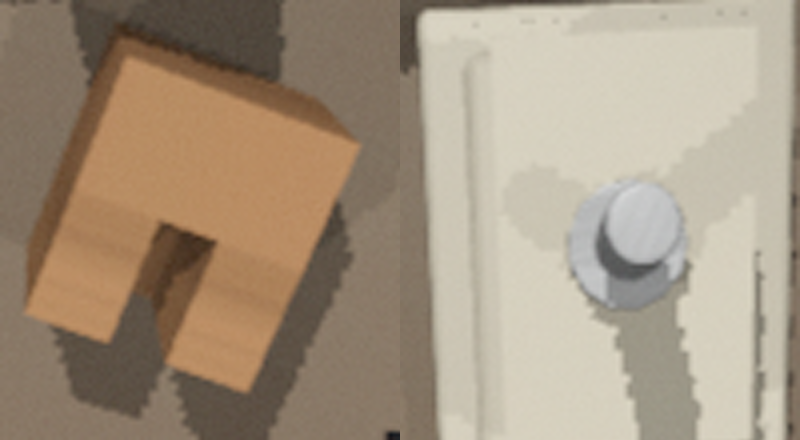

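```bash
python3 -c "
from h import *
import pickle
w=pickle.load(open('w1.pkl','rb'))
r=lambda x,y:onz(w,270+x/4-.4,145+y/4-.4,.07)
p=lambda x,y,z:onz(w,250+(x-400)/4-.4,y/4-.4,z)
a,b,c,d=[r(*q)[:2] for q in [(125,57),(360,147),(248,392),(25,315)]]
e,f,g,h=[r(*q)[:2] for q in [(163,222),(215,242),(165,362),(110,342)]]
N=np.linalg.norm
print('rest c',(a+b+c+d)/4,'sizes',N(a-d),N(b-c),N(a-b),N(c-d),'notch closed',(e+f)/2,'open',(g+h)/2,N(e-f),N(g-h),N(e-h))
for v in (a-d,b-c,e-h,f-g): print(np.degrees(np.arctan2(v[1],v[0])))
print('collar',p(627,250,.101),'griptop',p(643,224,.146))
"
```

```text
rest c [0.48551251 0.19117853] sizes 0.07980432135306603 0.0789511598808406 0.07050270407137421 0.06986917052524541 notch closed [0.48542962 0.1911724 ] open [0.44780437 0.20171277] 0.016074940059148203 0.017343161915453154 0.03913864630470622
-15.095776373111672
-15.551664227985256
-16.579102163664828
-14.717513888466572
collar [0.62818606 0.22148041 0.101     ] griptop [0.62909296 0.22161747 0.146     ]
```

```bash
python3 -c "
from h import *
plan([.6287,.2215,.20],[180,0,5])
plan([.6287,.2215,.118],[180,0,5])"
```

```text
at [0.5111 0.2345 0.2996] [-180.     -0.      5.08] q [ -51.    6.   26.   91.   -3.   84. -110.] t 2.67
dpos [0.5801 0.117  0.4979] rot [-0.     -0.      0.0009]
at [0.5111 0.2345 0.2996] [-180.     -0.      5.08] q [ -51.    6.   26.   91.   -3.   84. -110.] t 2.67
dpos [0.5801 0.117  0.9079] rot [-0.     -0.      0.0009]
```

Request:
step_arm(delta_pos=[[0.58,0.117,0.45],[0.58,0.117,0.45],[0.58,0.117,0.45],[0.58,0.117,0.5],[0.58,0.117,0.6],[0.58,0.117,0.7],[0.58,0.117,0.8],[0.58,0.117,0.87],[0.58,0.117,0.908],[0.58,0.117,0.908],[0.58,0.117,0.908]], rot=[[0,0,0],[0,0,0],[0,0,0],[0,0,0],[0,0,0],[0,0,0],[0,0,0],[0,0,0],[0,0,0],[0,0,0],[0,0,0]], gripper=[1,1,1,1,1,1,1,1,1,1,1])

```text
time_s: 4.05
tool_pos: [0.6293, 0.2214, 0.1187]
tool_rot: [-180.0, -0.1, 5.0]
force: [0.8, 0.0, -0.0]
grip_width: 0.087
grasp_force: 0.0
```

Request:
step_arm(delta_pos=[[0,0,0],[0,0,0],[0,0,0],[0,0,0],[0,0,0],[0,0,0],[0,0,0],[0,0,0],[0,0,0],[0,0,0]], rot=[[0,0,0],[0,0,0],[0,0,0],[0,0,0],[0,0,0],[0,0,0],[0,0,0],[0,0,0],[0,0,0],[0,0,0]], gripper=[-1,-1,-1,-1,-1,-1,-1,-1,-1,-1], squeeze=15)

```text
time_s: 5.3
tool_pos: [0.6287, 0.2211, 0.118]
tool_rot: [180.0, -0.0, 5.0]
force: [-0.0, 0.7, 0.1]
grip_width: 0.0156
grasp_force: 15.0
```

Request:
step_arm(delta_pos=[[0,0,-0.05],[0,0,-0.12],[0,0,-0.2],[0,0,-0.28],[0,0,-0.36],[0,0,-0.42],[0,0,-0.46],[0,0,-0.46],[0,0,-0.46]], rot=[[0,0,0],[0,0,0],[0,0,0],[0,0,0],[0,0,0],[0,0,0],[0,0,0],[0,0,0],[0,0,0]], gripper=[-1,-1,-1,-1,-1,-1,-1,-1,-1])

```text
time_s: 6.42
tool_pos: [0.6283, 0.2212, 0.2093]
tool_rot: [180.0, 0.1, 5.0]
force: [-0.4, -0.5, -1.3]
grip_width: 0.0154
grasp_force: 15.0
```

```bash
python3 -c "
from h import *
print(env.get_obs()['grip_width'],env.get_obs()['force'])
plan([.468,.196,.21],[180,0,5])"
```

```text
0.015445984027457603 [-0.42476199 -0.49179942 -1.29419298]
at [0.6283 0.2212 0.2093] [1.7998e+02 6.0000e-02 4.9700e+00] q [-43.  22.  29.  83. -11.  77. -99.] t 6.42
dpos [-0.8095  0.0558 -0.0027] rot [ 0.0002  0.0007 -0.0003]
```

Request:
step_arm(delta_pos=[[-0.1,0.007,0],[-0.25,0.02,0],[-0.4,0.03,0],[-0.55,0.04,0],[-0.7,0.05,0],[-0.78,0.054,0.1],[-0.81,0.056,0.2],[-0.81,0.056,0.25],[-0.81,0.056,0.25],[-0.81,0.056,0.25]], rot=[[0,0,0],[0,0,0],[0,0,0],[0,0,0],[0,0,0],[0,0,0],[0,0,0],[0,0,0],[0,0,0],[0,0,0]], gripper=[-1,-1,-1,-1,-1,-1,-1,-1,-1,-1])

```text
time_s: 7.68
tool_pos: [0.4691, 0.1962, 0.1606]
tool_rot: [-180.0, -0.1, 5.0]
force: [0.1, 0.6, -0.8]
grip_width: 0.0155
grasp_force: 15.0
```

```bash
python3 -c "
from h import *
import pickle
w=cam('wrist'); pickle.dump(w,open('w2.pkl','wb'))
plan([.468,.196,.093],[180,0,5])
t=env.get_obs()['tool_pos']; foot=[.468,.196,t[2]-.068]
print(proj(w,t),proj(w,foot),proj(w,[.468,.196,.07]))
u,v=[int(q) for q in proj(w,[.468,.196,.07])]
u0,v0=max(0,u-100),min(max(0,v-100),420-150)
print(u0,v0)
cv2.imwrite('pics/z3.png',cv2.resize(w['img'][v0:v0+150,u0:u0+200,::-1],None,fx=4,fy=4,interpolation=cv2.INTER_CUBIC))"
```

```text
at [0.4691 0.1962 0.1607] [-1.7998e+02 -8.0000e-02  4.9600e+00] q [ -52.    4.   27.  109.   -2.   67. -109.] t 7.72
dpos [-0.0062  0.0007  0.3384] rot [-0.0002 -0.0009 -0.0005]
[281.92924646 280.90980113] [281.55167384 231.78279484] [281.41191802 220.43896016]
181 120
```

View pics/z3.png

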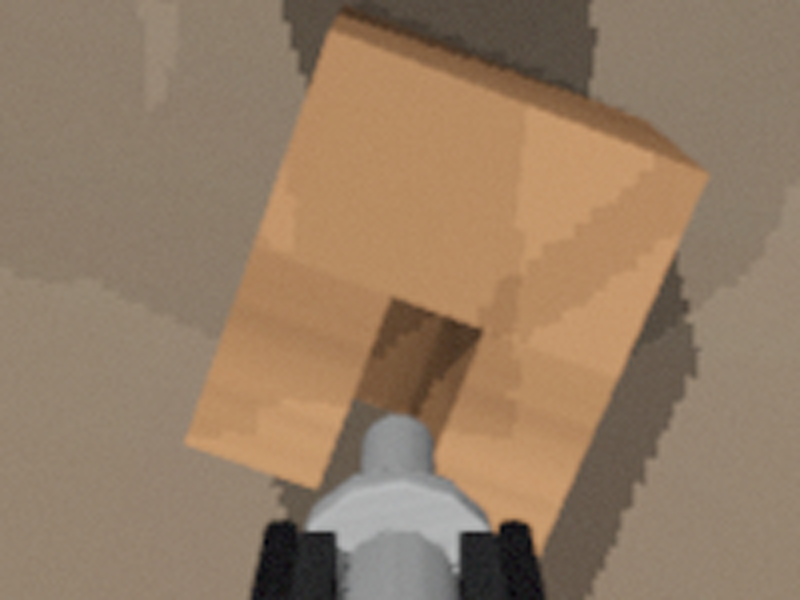

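The pin hangs straight with its foot rim at zoom (398,413), as predicted to within 1 mm. The notch's closed-end corners are at (392,297) and (482,330), and the left open corner is at (320,488).

```bash
python3 -c "
from h import *
import pickle
w=pickle.load(open('w2.pkl','rb'))
r=lambda x,y:onz(w,181+x/4-.4,120+y/4-.4,.07)[:2]
e,f,h=r(392,297),r(482,330),r(320,488)
a,b,d=r(337,28),r(708,177),r(187,443)
for v in (e-h,a-d): print(np.degrees(np.arctan2(v[1],v[0])),np.linalg.norm(v))
print('rest closed mid',(e+f)/2,'centre',(b+d)/2, 'notch', (e+f)/2-.018*np.array([np.cos(-.269),np.sin(-.269)]))
"
```

```text
-15.115429309225453 0.03932431952040201
-16.02480816985375 0.08019545682258611
rest closed mid [0.4855498  0.19143271] centre [0.48550982 0.19097426] notch [0.46819714 0.19621652]
```

Request:
step_arm(delta_pos=[[-0.003,0,0.05],[-0.003,0,0.1],[-0.003,0,0.15],[-0.003,0,0.2],[-0.003,0,0.25],[-0.003,0,0.29],[-0.003,0,0.31],[-0.003,0,0.325],[-0.003,0,0.325],[-0.003,0,0.325]], rot=[[0,0,0],[0,0,0],[0,0,0],[0,0,0],[0,0,0],[0,0,0],[0,0,0],[0,0,0],[0,0,0],[0,0,0]], gripper=[-1,-1,-1,-1,-1,-1,-1,-1,-1,-1])

```text
time_s: 8.98
tool_pos: [0.4679, 0.1961, 0.0953]
tool_rot: [-180.0, -0.0, 5.0]
force: [0.4, -0.7, -1.3]
grip_width: 0.0155
grasp_force: 15.0
```

Request:
step_arm(delta_pos=[[0,0,0.005],[0,0,0.009],[0,0,0.009],[0,0,0.009]], rot=[[0,0,0],[0,0,0],[0,0,0],[0,0,0]], gripper=[-1,-1,-1,-1])

```text
time_s: 9.48
tool_pos: [0.4677, 0.196, 0.0932]
tool_rot: [-180.0, -0.0, 5.0]
force: [0.4, -0.0, -2.4]
grip_width: 0.0156
grasp_force: 15.0
```

Request:
step_arm(delta_pos=[[0,0,0.003],[0,0,0.003],[0,0,0.003],[0,0,0.003],[0,0,0.003],[0,0,0.003]], rot=[[0,0,0],[0,0,0],[0,0,0],[0,0,0],[0,0,0],[0,0,0]], gripper=[-1,-0.5,-0.3,0,0,0])

```text
time_s: 10.22
tool_pos: [0.4677, 0.196, 0.0926]
tool_rot: [-180.0, -0.0, 5.0]
force: [-0.4, 0.4, 0.1]
grip_width: 0.0424
grasp_force: 0.0
```

```bash
python3 -c "
from h import *
plan([.468,.196,.20],[180,0,5])
plan([.52,.04,.30],[180,0,5])
plan([.565,-.236,.30],[180,0,12])
"
```

```text
at [0.4677 0.196  0.0926] [-1.80e+02 -1.00e-02  4.97e+00] q [ -51.    8.   27.  114.   -4.   59. -107.] t 10.22
dpos [ 1.500e-03  2.000e-04 -5.371e-01] rot [-0.0001 -0.0001 -0.0003]
at [0.4677 0.196  0.0926] [-1.80e+02 -1.00e-02  4.97e+00] q [ -51.    8.   27.  114.   -4.   59. -107.] t 10.22
dpos [ 0.1929  0.7997 -1.0371] rot [-0.0001 -0.0001 -0.0003]
at [0.4677 0.196  0.0926] [-1.80e+02 -1.00e-02  4.97e+00] q [ -51.    8.   27.  114.   -4.   59. -107.] t 10.22
dpos [ 0.2974  2.194  -1.0372] rot [-0.0001 -0.0001 -0.0817]
```

Request:
step_arm(delta_pos=[[0,0,-0.1],[0,0,-0.25],[0,0,-0.5],[0,0,-0.7],[0,0.1,-0.9],[0,0.3,-1.0],[0.1,0.6,-1.0],[0.15,0.9,-1.0],[0.2,1.0,-1.0],[0.2,1.0,-1.0]], rot=[[0,0,0],[0,0,0],[0,0,0],[0,0,0],[0,0,0],[0,0,-0.04],[0,0,-0.08],[0,0,-0.08],[0,0,-0.08],[0,0,-0.08]], gripper=[0,0,0,0,0.5,1,1,1,1,1])

```text
time_s: 11.48
tool_pos: [0.5251, -0.0018, 0.2926]
tool_rot: [180.0, -0.0, 11.6]
force: [-0.1, 0.1, -0.1]
grip_width: 0.0861
grasp_force: 0.0
```

```bash
python3 -c "
from h import *
plan([.565,-.23,.30],[180,0,12])
"
```

```text
at [ 0.5251 -0.0018  0.2926] [ 1.7997e+02 -1.0000e-02  1.1600e+01] q [-42.   1.  40.  97.  -1.  82. -80.] t 11.47
dpos [-0.0341  1.1576 -0.0364] rot [ 0.0003 -0.0001 -0.0047]
```

Request:
step_arm(delta_pos=[[-0.02,0.3,-0.03],[-0.03,0.6,-0.03],[-0.03,0.9,-0.03],[-0.03,1.0,-0.03],[-0.03,1.0,-0.03],[-0.03,1.0,-0.03]], rot=[[0,0,0],[0,0,0],[0,0,0],[0,0,0],[0,0,0],[0,0,0]], gripper=[1,1,1,1,1,1])

```text
time_s: 12.22
tool_pos: [0.5605, -0.1939, 0.2981]
tool_rot: [-179.9, 0.0, 12.0]
force: [1.0, 0.6, 0.1]
grip_width: 0.0871
grasp_force: 0.0
```

```bash
python3 -c "
from h import *
import pickle
w=cam('wrist'); pickle.dump(w,open('w3.pkl','wb')); t=cam('top')
plan([.565,-.23,.30],[180,0,12])
u,v=[int(q) for q in proj(w,[.61,-.236,.05])]; u0,v0=max(0,u-65),max(0,v-75); print(u0,v0)
a=cv2.resize(w['img'][v0:v0+150,u0:u0+130,::-1],None,fx=4,fy=4,interpolation=cv2.INTER_CUBIC)
b=cv2.resize(t['img'][165:265,160:230,::-1],None,fx=4,fy=4,interpolation=cv2.INTER_CUBIC)
b=cv2.copyMakeBorder(b,0,600-b.shape[0],0,0,cv2.BORDER_CONSTANT)
a=cv2.copyMakeBorder(a,0,600-a.shape[0],0,0,cv2.BORDER_CONSTANT)
cv2.imwrite('pics/z4.png',np.hstack([a,b]))"
```

```text
at [ 0.5605 -0.1942  0.2984] [-1.7992e+02 -2.0000e-02  1.2060e+01] q [-26.  13.  50.  87. -10.  84. -53.] t 12.32
dpos [-0.0155  0.1799 -0.0081] rot [-0.001  -0.0002  0.0007]
261 64
```

View pics/z4.png

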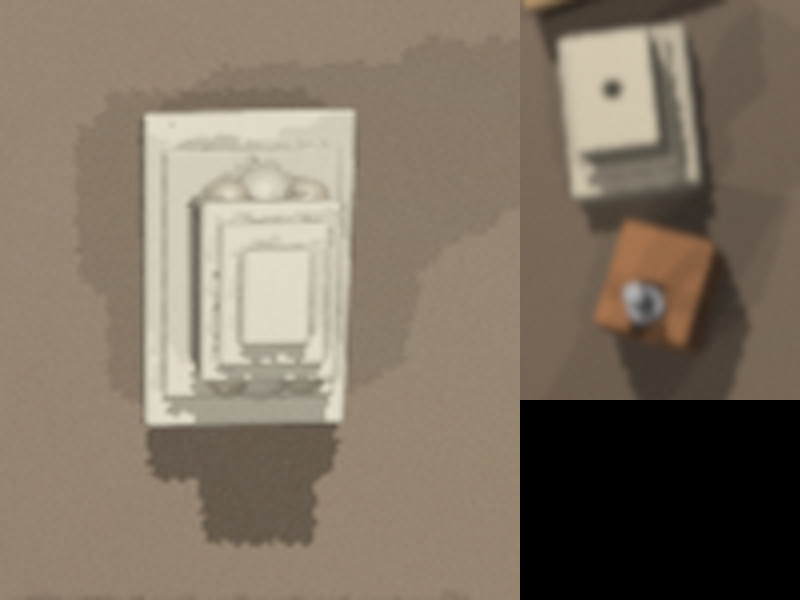

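The pin is parked upright in the notch and the bore is empty. In the wrist crop the cap's base corners are (145,113), (356,110), (341,422) and (148,425), and its top facet is (240,248)–(310,345).

```bash
python3 -c "
from h import *
import pickle
w=pickle.load(open('w3.pkl','rb'))
r=lambda x,y,z:onz(w,261+x/4-.4,64+y/4-.4,z)[:2]
for pts,z in (([(145,113),(356,110),(341,422),(148,425)],.033),([(240,248),(310,250),(303,345),(240,345)],.097)):
  P=[r(x,y,z) for x,y in pts]; d=(P[0]+P[1]-P[2]-P[3])/2; e=(P[0]+P[3]-P[1]-P[2])/2
  print(np.mean(P,0),np.degrees(np.arctan2(d[1],d[0])),np.degrees(np.arctan2(-e[0],e[1])),np.linalg.norm(d),np.linalg.norm(e))
w=pickle.load(open('w1.pkl','rb'))
c=pickle.load(open('c0.pkl','rb'))['top']
plan([.612,-.2355,.058],[180,0,12])
"
```

```text
[ 0.61570013 -0.2314459 ] 13.038722506675576 12.88181543071642 0.08906260999029574 0.05872651492431647
[ 0.61550503 -0.2305827 ] 12.362753183413224 11.213684495455459 0.023460516041695547 0.01648333394597858
at [ 0.5605 -0.1942  0.2984] [-1.7992e+02 -2.0000e-02  1.2060e+01] q [-26.  13.  50.  87. -10.  84. -53.] t 12.32
dpos [0.2081 0.2577 1.2018] rot [-0.001  -0.0002  0.0007]
```

```bash
python3 -c "
from h import *
plan([.6156,-.231,.13],[180,0,12.7])
"
```

```text
at [ 0.5605 -0.1942  0.2984] [-1.7992e+02 -2.0000e-02  1.2060e+01] q [-26.  13.  50.  87. -10.  84. -53.] t 12.32
dpos [0.2306 0.2389 0.8419] rot [-0.001  -0.0002 -0.0075]
```

Request:
step_arm(delta_pos=[[0.23,0.239,0.2],[0.23,0.239,0.5],[0.23,0.239,0.7],[0.23,0.239,0.8],[0.23,0.239,0.842],[0.23,0.239,0.842],[0.23,0.239,0.842],[0.23,0.239,0.842]], rot=[[0,0,-0.008],[0,0,-0.008],[0,0,-0.008],[0,0,-0.008],[0,0,-0.008],[0,0,-0.008],[0,0,-0.008],[0,0,-0.008]], gripper=[1,1,1,1,1,1,1,1])

```text
time_s: 13.32
tool_pos: [0.6156, -0.2344, 0.1316]
tool_rot: [180.0, -0.1, 12.5]
force: [0.3, 0.2, -0.1]
grip_width: 0.0869
grasp_force: 0.0
```

```bash
python3 -c "
from h import *
plan([.6156,-.231,.057],[180,0,12.7])
"
```

```text
at [ 0.6156 -0.2344  0.1316] [ 1.7995e+02 -1.3000e-01  1.2540e+01] q [-16.  29.  47.  90. -22.  70. -43.] t 13.32
dpos [ 0.0026 -0.0168  0.3731] rot [ 0.0005 -0.0015 -0.0018]
```

Request:
step_arm(delta_pos=[[0,-0.012,0.08],[0,-0.014,0.18],[0,-0.014,0.26],[0,-0.014,0.33],[0,-0.014,0.365],[0,-0.014,0.37],[0,-0.014,0.37],[0,-0.014,0.37]], rot=[[0,0,-0.002],[0,0,-0.002],[0,0,-0.002],[0,0,-0.002],[0,0,-0.002],[0,0,-0.002],[0,0,-0.002],[0,0,-0.002]], gripper=[1,1,1,1,1,1,1,1])

```text
time_s: 14.32
tool_pos: [0.6148, -0.2316, 0.0569]
tool_rot: [180.0, -0.1, 12.7]
force: [0.3, -0.5, 0.1]
grip_width: 0.0869
grasp_force: 0.0
```

Request:
step_arm(delta_pos=[[0,0,0],[0,0,0],[0,0,0],[0,0,0],[0,0,0],[0,0,0],[0,0,0],[0,0,0]], rot=[[0,0,0],[0,0,0],[0,0,0],[0,0,0],[0,0,0],[0,0,0],[0,0,0],[0,0,0]], gripper=[-1,-1,-1,-1,-1,-1,-1,-1], squeeze=35)

```text
time_s: 15.32
tool_pos: [0.6144, -0.2321, 0.0562]
tool_rot: [179.9, -0.0, 12.7]
force: [0.5, -2.9, -1.9]
grip_width: 0.036
grasp_force: 35.0
```

Request:
step_arm(delta_pos=[[0,0,-0.03],[0,0,-0.1],[0,0,-0.2],[0,0,-0.32],[0,0,-0.45],[0,0,-0.6],[0,0,-0.75],[0,0,-0.87],[0,0,-0.95],[0,0,-0.98],[0,0,-0.98],[0,0,-0.98]], rot=[[0,0,0],[0,0,0],[0,0,0],[0,0,0],[0,0,0],[0,0,0],[0,0,0],[0,0,0],[0,0,0],[0,0,0],[0,0,0],[0,0,0]], gripper=[-1,-1,-1,-1,-1,-1,-1,-1,-1,-1,-1,-1])

```text
time_s: 16.82
tool_pos: [0.6138, -0.231, 0.2509]
tool_rot: [-179.9, 0.1, 12.7]
force: [-1.3, 0.8, -7.9]
grip_width: 0.0358
grasp_force: 35.0
```

```bash
python3 -c "
from h import *
o=env.get_obs();print(o['grip_width'],o['force'],o['wrist_torque'])
plan([.59,-.02,.255],[180,0,9])
plan([.6285,.2185,.255],[180,0,5])
"
```

```text
0.03579576082097199 [-1.27396612  0.75770803 -7.89532294] [-0.0564742   0.20055501 -0.01364741]
at [ 0.6138 -0.231   0.2509] [-1.7994e+02  1.0000e-01  1.2710e+01] q [-18.  24.  50.  82. -18.  82. -46.] t 16.82
dpos [ 0.1161 -1.0553 -0.0195] rot [-0.0007  0.0012  0.0432]
at [ 0.6138 -0.231   0.2509] [-1.7994e+02  1.0000e-01  1.2710e+01] q [-18.  24.  50.  82. -18.  82. -46.] t 16.82
dpos [ 0.5662 -2.1762 -0.0191] rot [-0.0006  0.0012  0.0897]
```

Request:
step_arm(delta_pos=[[0,-0.03,-0.02],[0,-0.1,-0.02],[0.02,-0.22,-0.02],[0.04,-0.36,-0.02],[0.07,-0.5,-0.02],[0.1,-0.64,-0.02],[0.13,-0.78,-0.02],[0.16,-0.88,-0.02],[0.2,-0.96,-0.02],[0.22,-1.0,-0.02],[0.22,-1.0,-0.02]], rot=[[0,0,0],[0,0,0],[0,0,0.01],[0,0,0.02],[0,0,0.03],[0,0,0.04],[0,0,0.05],[0,0,0.06],[0,0,0.07],[0,0,0.08],[0,0,0.08]], gripper=[-1,-1,-1,-1,-1,-1,-1,-1,-1,-1,-1])

```text
time_s: 18.2
tool_pos: [0.6131, -0.0254, 0.256]
tool_rot: [-180.0, 0.0, 5.9]
force: [-0.3, 0.0, -6.7]
grip_width: 0.0354
grasp_force: 35.0
```

```bash
python3 -c "
from h import *
import pickle
plan([.6285,.2213,.255],[180,0,5])
w=pickle.load(open('w1.pkl','rb'))
p=lambda x,y,z:onz(w,x*.7,y*.7,z)[:2]
q=lambda x,y,z:onz(w,250+(x-400)/4,y/4,z)[:2]
def yaw(a,b):
  v=a-b; print(np.degrees(np.arctan2(v[1],v[0])).round(2))
yaw(p(365,5,.035),p(374,182,.035)); yaw(p(498,0,.035),p(495,178,.035)); yaw(p(374,182,.035),p(495,178,.035))
yaw(q(420,15,.035),q(440,430,.035))
print((p(374,182,.035)+p(495,178,.035))/2, np.linalg.norm(p(374,182,.035)-p(495,178,.035)))
"
```

```text
at [ 0.6131 -0.0254  0.256 ] [-1.7998e+02  1.0000e-02  5.9400e+00] q [-39.  17.  49.  88. -13.  80. -74.] t 18.2
dpos [ 0.2043 -1.2188  0.0056] rot [-0.0002  0.0001  0.0109]
7.17
7.43
96.95
6.97
[0.56597667 0.21232328] 0.09808617823318234
```

Request:
step_arm(delta_pos=[[0,-0.03,0],[0.02,-0.1,0],[0.05,-0.22,0],[0.08,-0.36,0],[0.11,-0.5,0],[0.14,-0.64,0],[0.17,-0.78,0],[0.18,-0.88,0],[0.19,-0.96,0],[0.19,-1.0,0],[0.19,-1.0,0]], rot=[[0,0,0],[0,0,0],[0,0,-0.003],[0,0,-0.007],[0,0,-0.007],[0,0,-0.007],[0,0,-0.007],[0,0,-0.007],[0,0,-0.007],[0,0,-0.007],[0,0,-0.007]], gripper=[-1,-1,-1,-1,-1,-1,-1,-1,-1,-1,-1])

```text
time_s: 19.58
tool_pos: [0.6305, 0.1764, 0.2561]
tool_rot: [180.0, 0.0, 6.5]
force: [0.2, -0.0, -7.5]
grip_width: 0.0357
grasp_force: 35.0
```

```bash
python3 -c "
from h import *
o=env.get_obs();print(o['grip_width'],o['force'])
plan([.628,.221,.215],[180,0,6.5])
"
```

```text
0.035665068482870696 [ 1.77274938e-01 -2.90895506e-03 -7.48741848e+00]
at [0.6305 0.1764 0.2561] [1.7999e+02 1.0000e-02 6.4500e+00] q [-51.  22.  44.  82. -15.  82. -90.] t 19.57
dpos [ 0.0125 -0.2231  0.2057] rot [ 0.0001  0.0001 -0.0005]
```

Request:
step_arm(delta_pos=[[0,-0.05,0],[0.01,-0.12,0.03],[0.012,-0.19,0.08],[0.012,-0.223,0.14],[0.012,-0.223,0.2],[0.012,-0.223,0.23],[0.012,-0.223,0.24],[0.012,-0.223,0.24],[0.012,-0.223,0.24]], rot=[[0,0,0],[0,0,0],[0,0,0],[0,0,0],[0,0,0],[0,0,0],[0,0,0],[0,0,0],[0,0,0]], gripper=[-1,-1,-1,-1,-1,-1,-1,-1,-1])

```text
time_s: 20.7
tool_pos: [0.6285, 0.2206, 0.2088]
tool_rot: [-180.0, -0.1, 6.4]
force: [-0.7, 0.2, -6.1]
grip_width: 0.0359
grasp_force: 35.0
```

```bash
python3 -c "
from h import *
import pickle
w=cam('wrist'); pickle.dump(w,open('w4.pkl','wb')); s=cam('scene'); t=cam('top'); pickle.dump((s,t),open('c4.pkl','wb'))
plan([.628,.221,.156],[180,0,6.5])
print(w['pose'][:3,3])
a=cv2.resize(w['img'][150:400,150:400,::-1],(440,440),interpolation=cv2.INTER_CUBIC)
a=cv2.resize(w['img'][150:400,180:380,::-1],(480,600),interpolation=cv2.INTER_CUBIC)
b=cv2.resize(s['img'][130:210,300:385,::-1],(320,301),interpolation=cv2.INTER_CUBIC)
c=cv2.resize(t['img'][150:230,145:230,::-1],(320,299),interpolation=cv2.INTER_CUBIC)
cv2.imwrite('pics/z5.png',np.hstack([a,np.vstack([b,c])]))"
```

```text
at [0.6283 0.2209 0.2086] [-1.7998e+02 -4.0000e-02  6.4300e+00] q [-53.  25.  42.  84. -17.  78. -93.] t 20.85
dpos [-0.0015 -0.0008  0.2629] rot [-0.0002 -0.0004 -0.0008]
[0.71284229 0.23115033 0.36021853]
```

View pics/z5.png

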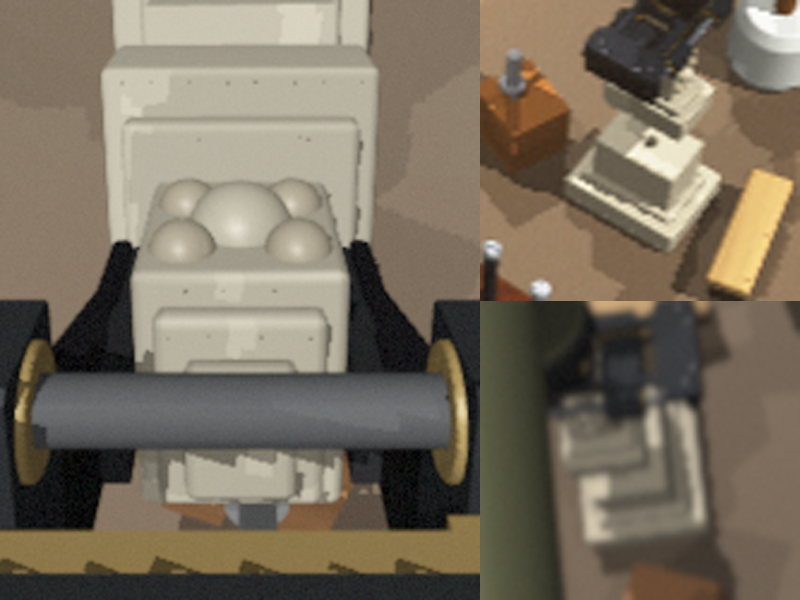

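The cap hangs level over the bed. In the wrist crop the cap's far top edge runs (103,70)–(377,72), its lower edge (112,47)–(370,47), and the bed's far edge is at about y=3 from x=145 to 338. I'll check the offset numerically.

```bash
python3 -c "
from h import *
import pickle
w=pickle.load(open('w4.pkl','rb'))
p=lambda x,y,z:onz(w,180+x/2.4-.3,150+y/2.4-.3,z)[:2]
f=lambda yaw:np.array([np.cos(np.radians(yaw)),np.sin(np.radians(yaw))])
zu=.2086-.0512
for n,a,b,z in (('captop',(103,70),(377,72),zu+.028),('capbot',(112,47),(370,47),zu),('bed',(145,3),(338,3),.095)):
  A,B=p(*a,z),p(*b,z); d=A-B; yaw=np.degrees(np.arctan2(-d[0],d[1]))
  print(n,'mid',(A+B)/2,'w',np.linalg.norm(d),'yaw',yaw,'centre',(A+B)/2-.045*f(yaw if n!='bed' else 6.8))
# full-size zoom crop of the plinth edges
I=w['img'][90:190,200:360,::-1]; cv2.imwrite('pics/z6.png',cv2.resize(I,None,fx=5,fy=5,interpolation=cv2.INTER_CUBIC))
"
```

```text
captop mid [0.67311993 0.22680661] w 0.05820915848735869 yaw 5.98334835716832 centre [0.62836508 0.22211584]
capbot mid [0.67273885 0.22654836] w 0.0630268736008465 yaw 6.4109099465555435 centre [0.62802025 0.22152374]
bed mid [0.67434342 0.22654304] w 0.06067367793500073 yaw 6.411115289161142 centre [0.62965997 0.22121486]
```

View pics/z6.png

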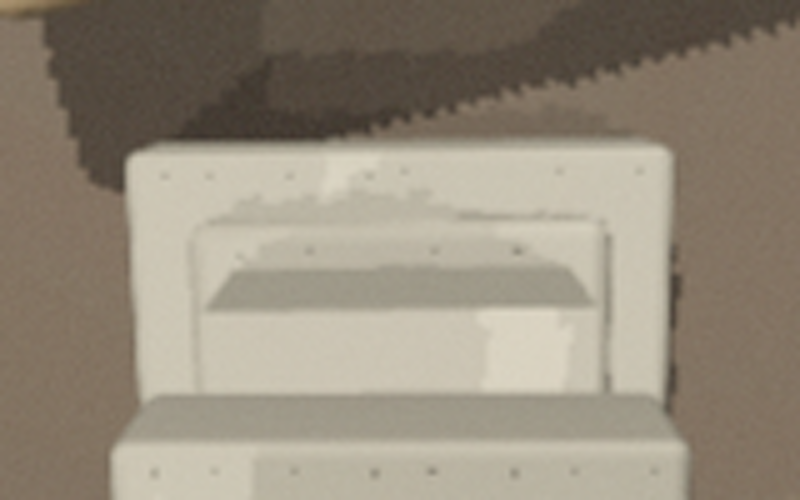

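Request:
step_arm(delta_pos=[[0.005,0,0.03],[0.005,0,0.07],[0.005,0,0.11],[0.005,0,0.15],[0.005,0,0.18],[0.005,0,0.21],[0.005,0,0.23],[0.005,0,0.245],[0.005,0,0.25],[0.005,0,0.25],[0.005,0,0.25],[0.005,0,0.25],[0.005,0,0.25],[0.005,0,0.25]], rot=[[0,0,0],[0,0,0],[0,0,0],[0,0,0],[0,0,0],[0,0,0],[0,0,0],[0,0,0],[0,0,0],[0,0,0],[0,0,0],[0,0,0],[0,0,0],[0,0,0]], gripper=[-1,-1,-1,-1,-1,-1,-1,-1,-1,-1,-1,-1,-1,-1])

```text
time_s: 22.6
tool_pos: [0.6291, 0.221, 0.1582]
tool_rot: [-180.0, -0.0, 6.4]
force: [0.4, 1.0, -6.8]
grip_width: 0.0355
grasp_force: 35.0
```

```bash
python3 -c "
from h import *
plan([.6293,.221,.1575],[180,0,6.5])
o=env.get_obs();print(o['force'],o['grip_width'],abs(o['joint_velocities']).max())
w=cam('wrist');s=cam('scene')
a=cv2.resize(w['img'][90:230,200:360,::-1],(480,420),interpolation=cv2.INTER_CUBIC)
b=cv2.resize(s['img'][130:235,310:390,::-1],(320,420),interpolation=cv2.INTER_CUBIC)
cv2.imwrite('pics/z7.png',np.hstack([a,b]))
"
```

```text
at [0.6291 0.221  0.1582] [-1.80e+02 -1.00e-02  6.44e+00] q [-52.  27.  41.  87. -18.  73. -92.] t 22.6
dpos [ 0.001  -0.0001  0.0036] rot [-0.     -0.0001 -0.0007]
[ 0.43742572  1.00394462 -6.81687703] 0.035527593432625966 0.0791870023282941
```

View pics/z7.png

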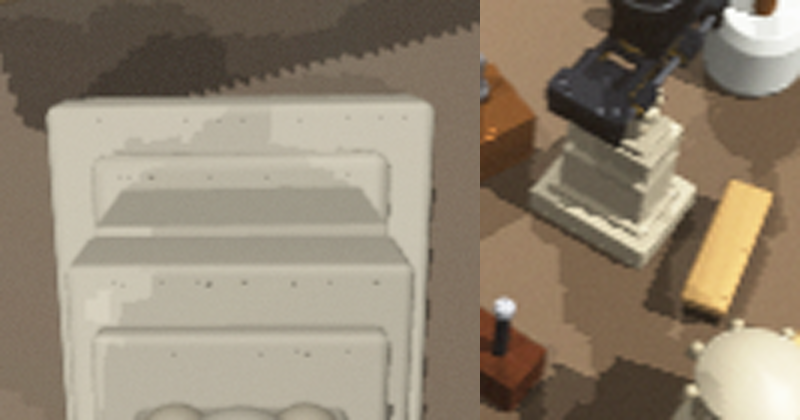

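The cap sits square over the bed with a gap of about 12 mm: bed edge at y=225, cap edge at y=237, both centred at x≈241. It isn't touching anything. Handing in.

```bash
python3 -c "
from cell import env
print(env.sign_off())"
```

```text
the job is handed in; nothing more can be done
None
```

The job is handed in, though the sign-off returned no verdict: the pin is parked upright in the notch and released, and the cap stone is held level about 12 mm above the plinth bed, centred to within about 1–2 mm by the camera.

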